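# Clear the camp grill and hold its gas safety button at the lighting mark

### The arm

A 6-joint arm with a two-finger parallel gripper is mounted at the origin on the work surface. World frame = base frame: x ahead of the robot, y to its left, z up, the work surface at z = 0. Lengths are in m, angles in rad, forces in N, time in s.
With the tool pointing down it reaches from about 0.225 to 0.875 m from the base axis. Payload 3.4 kg.
Tool frame: the origin (TCP) lies at the very end of the fingers, on their centre line; the grasp point (between the pads) lies behind it (manip.grasp_offset is the z of the grasp point in the tool frame, in m); z points along the fingers, y is the line along which they close (so a half turn about z gives the same grasp; the last joint's range is limited). The gripper opens to 85 mm and grips with 20 to 120 N. Pads are 22 mm wide; open, the fingers measure 114 mm over their backs; the gripper's body (76 mm by 85 mm) begins 54 mm behind the grasp point. The pads swing forward as they close: fully open they stand 13 mm farther back than shut.
Start: joints at [-1.459, 0.276, 1.505, -0, 1.361, -0.121], TCP at [0.133, -0.56, 0.231] pointing down, gripper open.
Joint ranges: [-2.89, 2.89], [-0.75, 2.08], [0.22, 2.7], [-1.18, 4.32], [0.11, 2.71], [-2.7, 2.7]. Speed limits (rad/s): [2.57, 2.57, 3.14, 3.14, 3.14, 3.14].

### API

Orientations are given as a unit quaternion [w, x, y, z].
In Python, from rig import manip gives the robot as it stands.
- The arm moves only by the shell command python3 -m pendant 'ROWS' [FORCE]. ROWS is JSON, a list of rows, each an object of numbers: "dx", "dy", "dz": the shift along the tool's x, y, z in m; "rx", "ry", "rz": the turn, a rotation vector about the tool's x, y, z in degrees; "hand": the finger opening in m, from 0 to 0.0854. In form: [{"dx": .., "dy": .., "dz": .., "rx": .., "ry": .., "rz": .., "hand": ..}, ...]. A call has 1 to 12 rows; each row shifts and turns the commanded pose from where the row before left it, along the tool's axes as they then stand; what a row does not reach is not made up. A row lasts 1/12 s, in which the tool goes at most 41.7 mm and 7.16 degrees, less where a joint would pass 70% of its speed; a pose out of reach is approached as far as the arm can. A call is refused whole if a number of a shift passes 0.0417 or a number of a turn 7.16, either way. A call with a gripper value outside its range is refused whole. The fingers move at their own pace and stop on an object; FORCE is the grip in N (left out, the last holds). Time passes only in rows, so rows that do not move let the fingers close. It gives the time, the measured TCP pose, the force, the opening and the grip force at its end, in the units of the state.
- manip.get_state(): the state, without advancing time (a new reading comes with each control period).
- manip.get_image(name): name is "scene" or "top" or "wrist"; returns a dict with "frame" (384x512x3 uint8, red, green, blue), "fx", "fy", "cx", "cy" (pixels), "position" and "attitude" of the camera in the world; the wrist camera has in their place "mount" (4x4, takes a point from camera to tool coordinates, whose origin is the TCP and whose axes are the flange's). Camera axes: x right, y up, looking along -z (the intrinsics and any distortion apply to the point x, -y, -z); pixel columns grow to the right and rows downward; lengths in m; the calibration is good to about 2 mm. The wrist camera is an equidistant fisheye: a pixel r from the principal point sees the ray r / f radians off the axis. A picture is of the moment at which its call begins: read the wrist's pose just before it. There is no depth.
- manip.sign_off(): hands the job in; it is judged then, once.
The state is a dict: "clock": time; "qpos": joint angles; "qd": joint speeds; "effort": joint torques, N m; "position": TCP position; "ee_rot": TCP orientation; "contact_force": force on the tool from outside, world axes, zero at the start; "moment": the same for the moment, N m; "width": finger opening in m; "gripper_force": force on a finger pad.
Only numpy, scipy, OpenCV 4.12 (cv2) and the standard library are available. Lean on these libraries where they do the work, as an engineer would, in place of code of your own. Each camera call takes 0.05 s, during which the arm holds its last target. There are 200 camera calls.

### The job

Clear the grill's grate for lighting: lay the green spatula flat inside the grey utensil bin beside the spoon, and stand the orange spice jar upright in the blue jar bin beside the other jar, leaving the red cup, black plate and fuel bottle alone. Then, with the closed fingertips, press the grill's yellow spring-loaded gas safety button down 10 mm, half its travel, so that its top is level with the top of the green post beside it. Finish while still holding it there: do not let go at the end.

Things in the scene. Friction and masses are not known exactly. Their poses are not given: they have to be found in the camera images.
- grill: Green camp grill with a silver grate and a grey front console, bolted down. Origin on the work surface; the console is towards its -x. Grate: flat bars, top 95 mm above the origin, spanning x -70 to +150 mm and y -140 to +140 mm. Console: top at 70 mm, x -155 to -70 mm, y -140 to +140 mm. The gas button stands at x -115, y +50 mm.
- gas_button (a joint): Yellow round gas safety button, 40 mm across, on the grill console. Value = how far it is pressed straight down, in m: 0 released, 0.020 bottomed. A spring pushes it back up: 4 N at the start of travel plus 0.5 N per mm (9 N at 10 mm, 14 N at 20 mm).
- button_top (a point): Centre of the button's top face; moves down with it. Released it is 105 mm above the work surface; pressed 10 mm it is at 95 mm.
- post_top (a point): Top of the fixed green post, 10 mm across, on the console, 45 mm from the button's axis (towards grill -y); 95 mm above the work surface: the level to hold the button's top at.
- spatula: Green spatula, 190 mm long, lying on the grate at the start. Origin on its underside near its balance point, at the place to grip; x runs along it towards the blade. Handle x -95 to +25 mm, 16 mm wide, 12 mm high; blade x +25 to +95 mm, 50 mm wide, 6 mm thick, undersides level. 60 g (varies by 30 %).
- spatula_blade_end (a point): Point on the spatula, 5 mm short of the blade's end.
- spatula_handle_end (a point): Point on the spatula, 5 mm short of the handle's end.
- spice_jar: Orange closed spice jar with a black cap, upright cylinder 40 mm across, 60 mm high, standing on the grate at the start. Origin at the centre of its underside, z up. 110 g (varies by 30 %).
- utensil_bin: Grey open bin for utensils, fixed to the top, 250 mm (its x) by 160 mm (its y), 45 mm high; walls and floor 5 mm thick. Origin at the centre of its underside. It stands left or right of the grill. The spoon lies in its +y half.
- jar_bin: Blue open bin for jars, of the same size and build as the grey one and on the other side of the grill. Origin at the centre of its underside. The pepper jar stands in its (-x, +y) corner.
- spoon: Aluminium spoon, 145 mm long, 36 mm wide at the bowl, 6 mm high, lying along the bin's x in the grey bin; it stays in that bin. Origin on its underside near the middle.
- pepper_jar: White jar with a black cap, 40 mm across, 60 mm high, standing in the blue bin; it stays in that bin. Origin at the centre of its underside.
- cup: Red cup, 80 mm across, 85 mm high, at the far left of the top; leave alone. Origin under its centre.
- plate: Black plate, 170 mm across, 18 mm high, at the far right; leave alone. Origin under its centre.
- fuel_bottle: Aluminium fuel bottle, 64 mm across, 150 mm high, beyond the grill; leave alone. Origin under its centre.

How it is judged:
By the outcome, as a careful person would: the job done as asked, in the order asked, and still so for the second after the job is handed in, while the arm keeps its last pose, push and grip.
It also fails if it takes over 72 s, if anything falls off the work surface, if the arm or the gripper's body presses on something with over 40 N, if the wrist force passes 120 N, or if a joint passes its speed limit or range.

## Working session

There is one attempt and no reset: what is moved stays moved. The work goes in short steps, Python scripts to look and compute and a shell command to move; the robot and the scene stay as the last step left them, time stands still between calls to the robot, and variables do not carry over. Pictures are saved under pics/ and viewed, at most 10 in all, crops included, and the job is handed in when it is done.

```bash
mkdir -p pics; ls; python3 - <<'E'
from rig import manip
import cv2,json
s=manip.get_state();print({k:(v if not hasattr(v,'round') else v) for k,v in s.items()});print(manip.grasp_offset)
for n in("scene","top"):
    d=manip.get_image(n);cv2.imwrite(f"pics/{n}0.png",d["frame"][:,:,::-1]);print({k:v for k,v in d.items() if k!="frame"})
d=manip.get_image("wrist");print({k:v for k,v in d.items() if k!="frame"})
E
```

```text
pics
{'clock': 0.0, 'qpos': array([-1.45900383e+00,  2.76558816e-01,  1.50614767e+00, -2.05736290e-06,
        1.36071474e+00, -1.20962056e-01]), 'qd': array([-5.11924715e-05, -1.20647585e-04, -6.75329010e-04,  4.20405371e-04,
       -2.49292229e-03,  5.06174631e-04]), 'effort': array([ 1.69809926e-03, -4.16777515e+01, -2.45801711e+01,  3.27902644e-04,
        1.12090990e-02, -1.20805271e-05]), 'position': array([ 0.13258277, -0.55894587,  0.23045457]), 'ee_rot': array([-9.14278832e-04,  9.93235364e-01,  1.16114924e-01,  3.18591695e-06]), 'contact_force': array([ 0.32128051, -0.37039698,  0.606815  ]), 'moment': array([-0.02152606, -0.01546159, -0.01541055]), 'gripper_force': 0.0, 'width': 0.08521917247368326}
-0.0187
{'fx': 385.46123829390206, 'fy': 385.46123829390206, 'cx': 256.7384318851025, 'cy': 190.5377278892434, 'position': array([ 1.42826953, -0.21250496,  0.64791749]), 'attitude': array([0.69883737, 0.3846573 , 0.28092276, 0.53361737])}
{'fx': 352.3928922076283, 'fy': 352.3928922076283, 'cx': 257.5765332759368, 'cy': 192.88581539037085, 'position': array([0.48531243, 0.02110762, 0.98991632]), 'attitude': array([ 0.71336854,  0.03962029, -0.03213148, -0.69892998])}
{'fx': 297.3186396354542, 'fy': 297.3186396354542, 'cx': 254.63988647830186, 'cy': 196.9792181095599, 'mount': array([[-5.15080408e-04,  9.52859428e-01,  3.03411676e-01,
         7.69808260e-02],
       [ 9.99999657e-01,  2.94121148e-04,  7.73945570e-04,
         6.67545537e-04],
       [ 6.48221543e-04,  3.03411970e-01, -9.52859253e-01,
        -1.43108065e-01],
       [ 0.00000000e+00,  0.00000000e+00,  0.00000000e+00,
         1.00000000e+00]])}
```

View pics/top0.png

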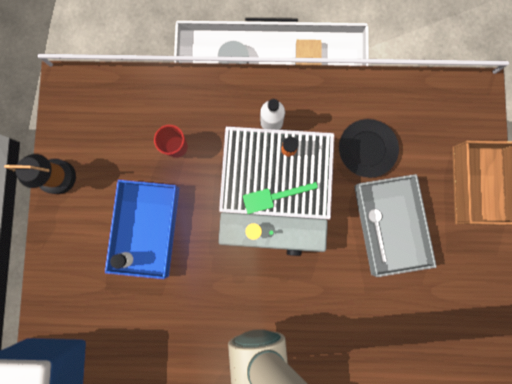

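View pics/scene0.png

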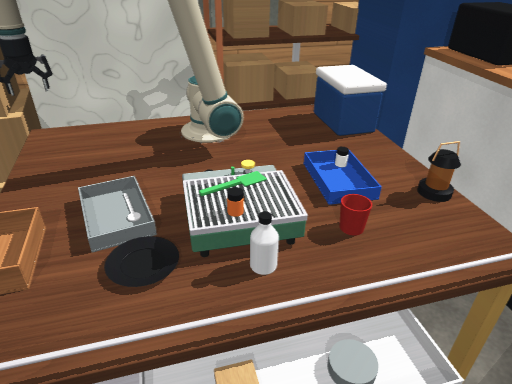

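Top view: the grill is centred near (275,188), with the green spatula from blade (250,201) to handle end (316,186). The jar cap is at (290,144), the button at (254,231) and the post at (271,232). The blue bin is at left (142,229), with the pepper jar at (121,261). The grey bin is at right (396,225), with the spoon in its left half. The scene view agrees.

```bash
cat > h.py <<'E'
from rig import manip
import numpy as np, cv2
from scipy.spatial.transform import Rotation as R
def rot(q): return R.from_quat(np.asarray(q),scalar_first=True).as_matrix()
def ray(d,u,v,st=None):
    x=(u-d["cx"])/d["fx"]; y=(v-d["cy"])/d["fy"]
    if "mount" in d:
        r=np.hypot(x,y); k=np.sin(r)/r if r>1e-9 else 1
        c=np.array([x*k,-y*k,-np.cos(r)]); T=rot(st["ee_rot"]); M=d["mount"]
        return st["position"]+T@M[:3,3], T@M[:3,:3]@c
    return np.array(d["position"]), rot(d["attitude"])@np.array([x,-y,-1])
def plane(d,u,v,z,st=None):
    o,r=ray(d,u,v,st); return o+r*(z-o[2])/r[2]
def mask(f,lo,hi):
    return cv2.inRange(cv2.cvtColor(f,cv2.COLOR_RGB2HSV),lo,hi)
def big(m):
    n,l,s,c=cv2.connectedComponentsWithStats(m); i=1+np.argmax(s[1:,4]); return (l==i).astype(np.uint8),s[i],c[i]
def proj(d,p):
    c=rot(d["attitude"]).T@(np.asarray(p)-d["position"]); return d["cx"]+d["fx"]*c[0]/-c[2], d["cy"]-d["fy"]*c[1]/-c[2]
E
python3 - <<'E'
from h import *
np.set_printoptions(precision=4,suppress=True)
d=manip.get_image("top");f=d["frame"]
def rect(m,z):
    b,s,c=big(m); p=np.argwhere(b)[:,::-1]
    hull=cv2.convexHull(p.astype(np.int32))[:,0]
    w=np.array([plane(d,u,v,z)[:2] for u,v in hull],np.float32)
    return cv2.minAreaRect(w),s
print("blue",rect(mask(f,(105,120,50),(125,255,255))[:, :200],0.045) )
for n,z,lo,hi in(("spat",.103,(55,150,120),(75,255,255)),("yellow",.105,(22,130,120),(35,255,255)),("orange",.12,(5,130,60),(18,255,255))):
    m=mask(f,lo,hi)
    if n=="orange": m[:,:270]=0;m[:,310:]=0;m[:120]=0;m[170:]=0
    b,s,c=big(m);print(n,s,c,plane(d,*c,z))
    r,_=rect(m,z);print(r,cv2.boxPoints(r).tolist())
cr=np.vstack([np.hstack([cv2.resize(f[90:270,100:190],None,fx=3,fy=3,interpolation=2)[:, :],cv2.resize(f[90:270,345:445],None,fx=3,fy=3,interpolation=2),])])
cv2.imwrite("pics/bins.png",cr[:,:,::-1]); cv2.imwrite("pics/grill.png",cv2.resize(f[110:260,205:345],None,fx=4,fy=4,interpolation=2)[:,:,::-1])
E
```

```text
blue (((0.48028039932250977, 0.338885098695755), (0.16858115792274475, 0.2497137039899826), 85.67453002929688), array([ 105,  180,   73,   99, 5541], dtype=int32))Traceback (most recent call last):
  File "<stdin>", line 13, in <module>
  File "h.py", line 17, in big
    n,l,s,c=cv2.connectedComponentsWithStats(m); i=1+np.argmax(s[1:,4]); return (l==i).astype(np.uint8),s[i],c[i]
                                                     ~~~~~~~~~^^^^^^^^^
    return _wrapfunc(a, 'argmax', axis=axis, out=out, **kwds)
    return bound(*args, **kwds)
ValueError: attempt to get argmax of an empty sequence
```

```bash
python3 - <<'E'
from h import *
d=manip.get_image("top");f=d["frame"]
h=cv2.cvtColor(f,cv2.COLOR_RGB2HSV)
for u,v in((250,201),(300,191),(254,231),(271,232),(290,152),(290,144),(285,150)):print(u,v,h[v,u])
cr=np.hstack([cv2.resize(f[170:290,100:190],None,fx=4,fy=4,interpolation=2),cv2.resize(f[170:290,345:445],None,fx=4,fy=4,interpolation=2)])
cv2.imwrite("pics/bins.png",cr[:,:,::-1]); cv2.imwrite("pics/grill.png",cv2.resize(f[110:260,205:345],None,fx=4,fy=4,interpolation=2)[:,:,::-1])
E
```

```text
250 201 [ 66 128 231]
300 191 [ 66 141 224]
254 231 [ 29 123 255]
271 232 [ 66 136 235]
290 152 [  9 160  94]
290 144 [120  15  51]
285 150 [ 10 164 123]
```

View pics/bins.png

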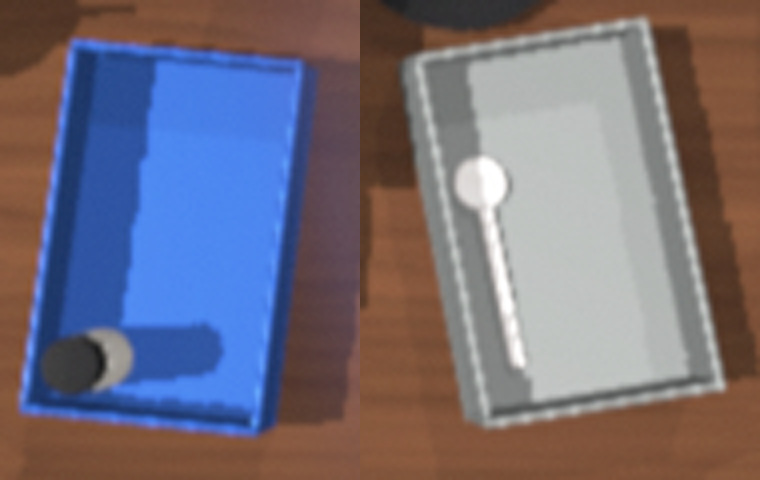

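View pics/grill.png

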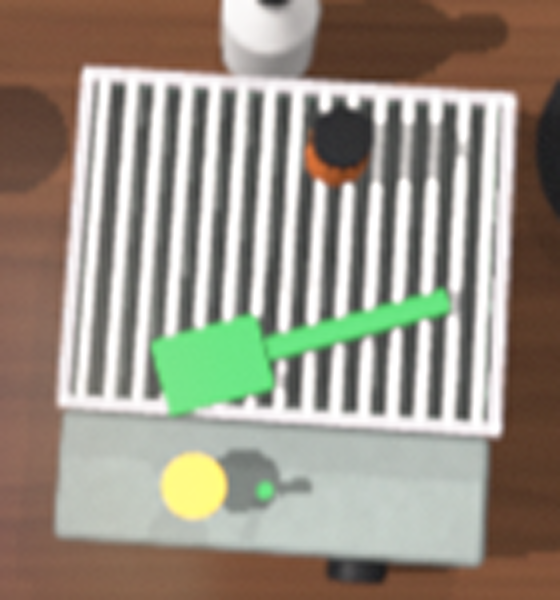

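Bins crop: the blue rim corners are near (72,42), (314,60), (266,435) and (22,410). The grey rim corners are near (415,57), (647,22), (722,385) and (485,425), and the spoon lies in the left half. Grill crop: the cap is at (343,137), the button at (194,486) and the post at (265,491). The grate corners are near (84,68), (516,94), (500,434) and (60,406).

```bash
python3 - <<'E'
from h import *
np.set_printoptions(precision=4,suppress=True)
d=manip.get_image("top");f=d["frame"]
def quad(pts,u0,v0,x0,z):
    w=np.array([plane(d,u0+(x-x0+.5)/4-.5,v0+(y+.5)/4-.5,z)[:2] for x,y in pts])
    up=w[0]+w[1]-w[2]-w[3]; lf=w[0]+w[3]-w[1]-w[2]
    print(w.mean(0),"len",np.linalg.norm(up)/2,np.linalg.norm(lf)/2,"yaw",np.degrees(np.arctan2(up[1],up[0])),np.degrees(np.arctan2(-lf[0],lf[1])))
print("blue");quad([(72,42),(314,60),(266,435),(22,410)],100,170,0,.045)
print("grey");quad([(412,57),(649,20),(724,388),(485,427)],345,170,360,.045)
print("grate");quad([(82,66),(518,92),(502,436),(58,408)],205,110,0,.095)
g=lambda x,y,z:plane(d,205+(x+.5)/4-.5,110+(y+.5)/4-.5,z)
print("jar",g(343,137,.155),"btn",g(194,486,.105),"post",g(265,491,.095))
m=mask(f,(60,90,120),(72,255,255));m[225:]=0
b,s,c=big(m);print(s)
p=np.array([plane(d,u,v,.095+.008)[:2] for v,u in np.argwhere(b)])
# handle = narrow part: principal axis
mu=p.mean(0);U=np.linalg.svd(p-mu,full_matrices=False)[2][0]
if U[1]<0:U=-U   # blade towards +y
t=(p-mu)@U
h=p[t<np.quantile(t,0)+.105]; mh=h.mean(0);Uh=np.linalg.svd(h-mh,full_matrices=False)[2][0];Uh=Uh if Uh[1]>0 else -Uh
t=(p-mh)@Uh;print("axis yaw",np.degrees(np.arctan2(Uh[1],Uh[0])),"len",np.ptp(t),"end",mh+Uh*t.min(),"tip",mh+Uh*t.max(),"origin",mh+Uh*(t.min()+.095), mh+Uh*(t.max()-.095))
# scene checks
s=manip.get_image("scene")
m=mask(s["frame"],(3,150,80),(18,255,255));m[:180]=0;m[240:]=0;m[:,:220]=0;m[:,260:]=0
b,st,c=big(m);print("orange scene",st,c)
for z in(.095,.12,.155):print(proj(s,[*g(343,137,.155)[:2],z]))
m=mask(s["frame"],(22,90,120),(34,255,255));b,st,c=big(m);print("yellow scene",st,c,proj(s,g(194,486,.105)))
E
```

```text
blue
[0.4803 0.34  ] len 0.24852101519032085 0.16420761385370078 yaw -4.489560314667502 -3.7826409673972576
grey
[ 0.5036 -0.339 ] len 0.24758289136789055 0.1607116825074029 yaw 10.334552589461412 10.200724861231757
grate
[ 0.632  -0.0172] len 0.22303041920118258 0.2826939046602766 yaw -2.4215080076033324 -2.441709359117283
jar [ 0.6907 -0.0458  0.155 ] btn [0.4792 0.0405 0.105 ] post [ 0.4769 -0.0041  0.095 ]
[243 182  74  32 818]
axis yaw 106.2008517955714 len 0.18916818925577 end [ 0.5991 -0.1173] tip [0.5463 0.0643] origin [ 0.5726 -0.0261] [ 0.5728 -0.0269]
orange scene [227 198  17  19 244] [234.9918 207.3975]
(np.float64(235.8394314287301), np.float64(211.14109319027176))
(np.float64(235.71655950303887), np.float64(202.67858246154378))
(np.float64(235.53828315645464), np.float64(190.40022443012273))
yellow scene [241 160  14   9 106] [247.5849 163.9057] (np.float64(248.09947109032984), np.float64(162.24509073305057))
```

```bash
cat >> h.py <<'E'
def to(x,y,z,yaw):
    s=manip.get_state();T=rot(s["ee_rot"]);p=s["position"]
    yw=np.degrees(np.arctan2(T[1,0],T[0,0]))
    print("t %.2f pos"%s["clock"],np.round(p,4),"yaw %.1f tilt %s"%(yw,np.round(T[:2,2],4)),"F",np.round(s["contact_force"],1),"w %.4f g %.1f"%(s["width"],s["gripper_force"]))
    dl=T.T@(np.array([x,y,z])-p); rz=-((yaw-yw+180)%360-180)
    print("shift now (mm)",np.round(dl*1e3,1),"rz",round(rz,1))
E
python3 - <<'E'
from h import *
np.set_printoptions(precision=4,suppress=True)
d=manip.get_image("top")
def binc(p,c,yaw):
    a=np.radians(yaw);return np.array([[np.cos(a),np.sin(a)],[-np.sin(a),np.cos(a)]])@(p[:2]-c)
q=lambda x,y,u0,x0,z:plane(d,u0+(x-x0+.5)/4-.5,170+(y+.5)/4-.5,z)
G=np.array([.5036,-.339]);B=np.array([.4803,.340])
for x,y in((481,183),(508,183),(517,365)):print("spoon",binc(q(x,y,345,360,.01),G,10.3))
print("pepper",binc(q(73,363,100,0,.065),B,-4.1),"bottle",plane(d,272.5,105,.15))
def W(c,yaw,b):a=np.radians(yaw);return c+np.array([[np.cos(a),-np.sin(a)],[np.sin(a),np.cos(a)]])@b
print("spat goal",W(G,10.3,[0,-.037]),"jar goal",W(B,-4.1,[-.06,-.03]))
to(.5727,-.0265,.20,106.2)
E
```

```text
spoon [0.0331 0.0403]
spoon [0.0301 0.0219]
spoon [-0.0927  0.0398]
pepper [-0.0877  0.0449] bottle [ 0.7886 -0.0012  0.15  ]
spat goal [ 0.5102 -0.3754] jar goal [0.4183 0.3144]
t 0.40 pos [ 0.1326 -0.5594  0.2312] yaw 13.3 tilt [-0.      0.0002] F [ 0.2 -0.5 -0.7] w 0.0854 g 0.0
shift now (mm) [ 551.1 -417.    31.3] rz -92.9
```

```bash
python3 -m pendant '[{"dx":0.0306,"dy":-0.0232,"hand":0.045},{"dx":0.0306,"dy":-0.0232,"hand":0.045},{"dx":0.0306,"dy":-0.0232,"hand":0.045},{"dx":0.0306,"dy":-0.0232,"hand":0.045},{"dx":0.0306,"dy":-0.0232,"hand":0.045},{"dx":0.0306,"dy":-0.0232,"hand":0.045},{"dx":0.0306,"dy":-0.0232,"hand":0.045},{"dx":0.0306,"dy":-0.0232,"hand":0.045},{"dx":0.0306,"dy":-0.0232,"hand":0.045}]' 20
python3 -m pendant '[{"dx":0.0306,"dy":-0.0232},{"dx":0.0306,"dy":-0.0232},{"dx":0.0306,"dy":-0.0232},{"dx":0.0306,"dy":-0.0232},{"dx":0.0306,"dy":-0.0232},{"dx":0.0306,"dy":-0.0232},{"dx":0.0306,"dy":-0.0232},{"dx":0.0306,"dy":-0.0232},{"dx":0.0306,"dy":-0.0232}]'
python3 -m pendant '[{"rz":-6.7},{"rz":-6.7},{"rz":-6.7},{"rz":-6.7},{"rz":-6.7},{"rz":-6.7},{"rz":-6.7}]'
python3 -m pendant '[{"rz":-6.7},{"rz":-6.7},{"rz":-6.7},{"rz":-6.7},{"rz":-6.7},{"rz":-6.7},{"rz":-5.8}]'
python3 -c "
from h import *
to(.5727,-.0265,.098,106.2)"
```

```text
t 0.40 pos [ 0.1326 -0.5594  0.2312] yaw 13.3 tilt [-0.      0.0002] F [ 0.2 -0.5 -0.7] w 0.0854 g 0.0
shift now (mm) [ 551.1 -417.   133.3] rz -92.9invalid input
invalid input
invalid input
invalid input
```

```bash
python3 -m pendant '[{"dx":0.0306,"dy":-0.0232,"dz":0,"rx":0,"ry":0,"rz":0,"hand":0.045}]' 20; python3 -m pendant --help | head -20
```

```text
clock: 0.48
position: [0.1542, -0.5349, 0.2308]
ee_rot: [0.002, 0.993, 0.114, -0.002]
contact_force: [0.4, -0.2, -0.2]
width: 0.0754
gripper_force: 0.0invalid input: not JSON, or not a number
```

```bash
python3 -m pendant '[{"dx":0.0306,"dy":-0.0232,"dz":0,"rx":0,"ry":0,"rz":0,"hand":0.045},{"dx":0.0306,"dy":-0.0232,"dz":0,"rx":0,"ry":0,"rz":0,"hand":0.045},{"dx":0.0306,"dy":-0.0232,"dz":0,"rx":0,"ry":0,"rz":0,"hand":0.045},{"dx":0.0306,"dy":-0.0232,"dz":0,"rx":0,"ry":0,"rz":0,"hand":0.045},{"dx":0.0306,"dy":-0.0232,"dz":0,"rx":0,"ry":0,"rz":0,"hand":0.045},{"dx":0.0306,"dy":-0.0232,"dz":0,"rx":0,"ry":0,"rz":0,"hand":0.045},{"dx":0.0306,"dy":-0.0232,"dz":0,"rx":0,"ry":0,"rz":0,"hand":0.045},{"dx":0.0306,"dy":-0.0232,"dz":0,"rx":0,"ry":0,"rz":0,"hand":0.045},{"dx":0.0306,"dy":-0.0232,"dz":0,"rx":0,"ry":0,"rz":0,"hand":0.045}]'
python3 -m pendant '[{"dx":0.0306,"dy":-0.0232,"dz":0,"rx":0,"ry":0,"rz":0,"hand":0.045},{"dx":0.0306,"dy":-0.0232,"dz":0,"rx":0,"ry":0,"rz":0,"hand":0.045},{"dx":0.0306,"dy":-0.0232,"dz":0,"rx":0,"ry":0,"rz":0,"hand":0.045},{"dx":0.0306,"dy":-0.0232,"dz":0,"rx":0,"ry":0,"rz":0,"hand":0.045},{"dx":0.0306,"dy":-0.0232,"dz":0,"rx":0,"ry":0,"rz":0,"hand":0.045},{"dx":0.0306,"dy":-0.0232,"dz":0,"rx":0,"ry":0,"rz":0,"hand":0.045},{"dx":0.0306,"dy":-0.0232,"dz":0,"rx":0,"ry":0,"rz":0,"hand":0.045},{"dx":0.0306,"dy":-0.0232,"dz":0,"rx":0,"ry":0,"rz":0,"hand":0.045}]'
python3 -m pendant '[{"dx":0,"dy":0,"dz":0,"rx":0,"ry":0,"rz":-6.7,"hand":0.045},{"dx":0,"dy":0,"dz":0,"rx":0,"ry":0,"rz":-6.7,"hand":0.045},{"dx":0,"dy":0,"dz":0,"rx":0,"ry":0,"rz":-6.7,"hand":0.045},{"dx":0,"dy":0,"dz":0,"rx":0,"ry":0,"rz":-6.7,"hand":0.045},{"dx":0,"dy":0,"dz":0,"rx":0,"ry":0,"rz":-6.7,"hand":0.045},{"dx":0,"dy":0,"dz":0,"rx":0,"ry":0,"rz":-6.7,"hand":0.045},{"dx":0,"dy":0,"dz":0,"rx":0,"ry":0,"rz":-6.7,"hand":0.045}]'
python3 -m pendant '[{"dx":0,"dy":0,"dz":0,"rx":0,"ry":0,"rz":-6.7,"hand":0.045},{"dx":0,"dy":0,"dz":0,"rx":0,"ry":0,"rz":-6.7,"hand":0.045},{"dx":0,"dy":0,"dz":0,"rx":0,"ry":0,"rz":-6.7,"hand":0.045},{"dx":0,"dy":0,"dz":0,"rx":0,"ry":0,"rz":-6.7,"hand":0.045},{"dx":0,"dy":0,"dz":0,"rx":0,"ry":0,"rz":-6.7,"hand":0.045},{"dx":0,"dy":0,"dz":0,"rx":0,"ry":0,"rz":-6.7,"hand":0.045},{"dx":0,"dy":0,"dz":0,"rx":0,"ry":0,"rz":-5.8,"hand":0.045},{"dx":0,"dy":0,"dz":0,"rx":0,"ry":0,"rz":0,"hand":0.045},{"dx":0,"dy":0,"dz":0,"rx":0,"ry":0,"rz":0,"hand":0.045}]'
python3 -c "
from h import *
to(.5727,-.0265,.098,106.2)
s=manip.get_state();d=manip.get_image('wrist');cv2.imwrite('pics/w1.png',d['frame'][:,:,::-1])
m=mask(d['frame'],(60,90,100),(72,255,255));b,st,c=big(m);print(st,c)
for v in range(10,384,25):
  r=np.where(b[v])[0]
  if len(r):print(v,r.min(),r.max(),plane(d,(r.min()+r.max())/2,v,.105,s))
"
```

```text
clock: 1.23
position: [0.3777, -0.2616, 0.2316]
ee_rot: [0.0, 0.993, 0.116, 0.0]
contact_force: [1.1, 0.2, -0.7]
width: 0.0448
gripper_force: 0.0
clock: 1.9
position: [0.5732, -0.0243, 0.2314]
ee_rot: [0.0, 0.993, 0.116, 0.0]
contact_force: [1.0, -0.9, 0.9]
width: 0.0451
gripper_force: 0.0
clock: 2.48
position: [0.5722, -0.026, 0.2313]
ee_rot: [0.0, 0.864, 0.504, -0.0]
contact_force: [-0.7, 0.2, 0.1]
width: 0.0452
gripper_force: 0.0
clock: 3.23
position: [0.5723, -0.0261, 0.2313]
ee_rot: [0.0, 0.601, 0.799, -0.0]
contact_force: [0.4, 0.4, 0.2]
width: 0.0449
gripper_force: 0.0
t 3.23 pos [ 0.5723 -0.0261  0.2313] yaw 106.1 tilt [ 0.     -0.0001] F [0.4 0.4 0.2] w 0.0449 g 0.0
shift now (mm) [ -0.5   0.3 133.3] rz -0.1
[ 226   89   55  189 5819] [253.55387524 154.46365355]
110 227 280 [0.5503766  0.04349578 0.105     ]
135 227 280 [0.55665517 0.02164169 0.105     ]
160 227 279 [ 0.56259269 -0.00070728  0.105     ]
185 246 262 [ 0.57006129 -0.02337563  0.105     ]
210 247 261 [ 0.57695408 -0.04737863  0.105     ]
235 247 261 [ 0.5842824  -0.07290921  0.105     ]
260 247 261 [ 0.59220463 -0.10052023  0.105     ]
```

View pics/w1.png

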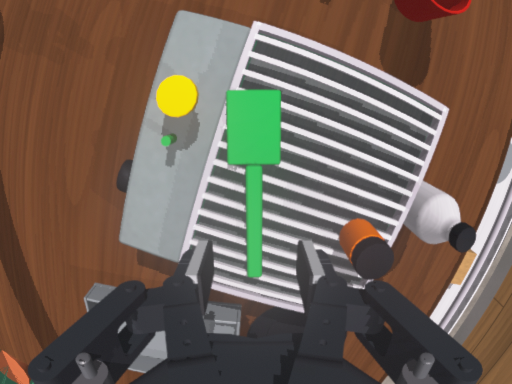

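Wrist view: the fingers straddle the handle line (handle column 254, blade rows 90–163), and the pose matches to about 1.5 mm. Descend and grip.

```bash
python3 -m pendant '[{"dx":-0.001,"dy":-0.0007,"dz":0.03,"rx":0,"ry":0,"rz":0,"hand":0.045},{"dx":0,"dy":0,"dz":0.035,"rx":0,"ry":0,"rz":0,"hand":0.045},{"dx":0,"dy":0,"dz":0.03,"rx":0,"ry":0,"rz":0,"hand":0.045},{"dx":0,"dy":0,"dz":0.02,"rx":0,"ry":0,"rz":0,"hand":0.045},{"dx":0,"dy":0,"dz":0.01,"rx":0,"ry":0,"rz":0,"hand":0.045},{"dx":0,"dy":0,"dz":0.008,"rx":0,"ry":0,"rz":0,"hand":0.045},{"dx":0,"dy":0,"dz":0,"rx":0,"ry":0,"rz":0,"hand":0.045},{"dx":0,"dy":0,"dz":0,"rx":0,"ry":0,"rz":0,"hand":0.045}]'
python3 -m pendant '[{"dx":0,"dy":0,"dz":0,"rx":0,"ry":0,"rz":0,"hand":0},{"dx":0,"dy":0,"dz":0,"rx":0,"ry":0,"rz":0,"hand":0},{"dx":0,"dy":0,"dz":0,"rx":0,"ry":0,"rz":0,"hand":0},{"dx":0,"dy":0,"dz":0,"rx":0,"ry":0,"rz":0,"hand":0},{"dx":0,"dy":0,"dz":0,"rx":0,"ry":0,"rz":0,"hand":0},{"dx":0,"dy":0,"dz":0,"rx":0,"ry":0,"rz":0,"hand":0},{"dx":0,"dy":0,"dz":0,"rx":0,"ry":0,"rz":0,"hand":0}]' 40
```

```text
clock: 3.95
position: [0.5726, -0.0274, 0.099]
ee_rot: [0.001, 0.6, 0.8, 0.0]
contact_force: [0.8, -0.2, -0.6]
width: 0.0448
gripper_force: 0.0
clock: 4.53
position: [0.573, -0.0274, 0.0998]
ee_rot: [0.001, 0.6, 0.8, 0.001]
contact_force: [0.3, 0.3, 7.2]
width: 0.0146
gripper_force: 40.8
```

```bash
python3 -m pendant '[{"dx":0,"dy":0,"dz":-0.005,"rx":0,"ry":0,"rz":0,"hand":0},{"dx":0,"dy":0,"dz":-0.015,"rx":0,"ry":0,"rz":0,"hand":0},{"dx":0,"dy":0,"dz":-0.03,"rx":0,"ry":0,"rz":0,"hand":0},{"dx":0,"dy":0,"dz":-0.03,"rx":0,"ry":0,"rz":0,"hand":0},{"dx":0,"dy":0,"dz":-0.02,"rx":0,"ry":0,"rz":0,"hand":0},{"dx":0,"dy":0,"dz":0,"rx":0,"ry":0,"rz":0,"hand":0},{"dx":0,"dy":0,"dz":0,"rx":0,"ry":0,"rz":0,"hand":0}]'
python3 -c "
from h import *
to(.5102,-.3754,.19,10.3)
a=manip.get_image('wrist')['frame'];b=manip.get_image('scene')['frame'][120:260,140:320]
cv2.imwrite('pics/w2.png',np.hstack([cv2.resize(a,(400,300)),cv2.resize(b,(386,300))])[:,:,::-1])
"
```

```text
clock: 5.12
position: [0.5723, -0.0273, 0.1995]
ee_rot: [0.001, 0.6, 0.8, 0.001]
contact_force: [-0.1, -0.0, -0.3]
width: 0.0145
gripper_force: 40.1
t 5.12 pos [ 0.5723 -0.0273  0.1995] yaw 106.2 tilt [ 0.0025 -0.0006] F [-0.1 -0.  -0.3] w 0.0145 g 40.1
shift now (mm) [-316.8 -157.     9.6] rz 95.9
```

View pics/w2.png

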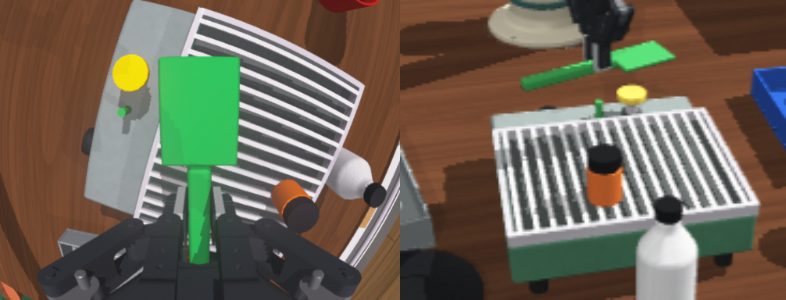

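Spatula is held and level. Turn it, then go over the bin.

```bash
python3 -m pendant '[{"dx":0,"dy":0,"dz":0,"rx":0,"ry":0,"rz":6.85,"hand":0},{"dx":0,"dy":0,"dz":0,"rx":0,"ry":0,"rz":6.85,"hand":0},{"dx":0,"dy":0,"dz":0,"rx":0,"ry":0,"rz":6.85,"hand":0},{"dx":0,"dy":0,"dz":0,"rx":0,"ry":0,"rz":6.85,"hand":0},{"dx":0,"dy":0,"dz":0,"rx":0,"ry":0,"rz":6.85,"hand":0},{"dx":0,"dy":0,"dz":0,"rx":0,"ry":0,"rz":6.85,"hand":0},{"dx":0,"dy":0,"dz":0,"rx":0,"ry":0,"rz":6.85,"hand":0}]'
python3 -m pendant '[{"dx":0,"dy":0,"dz":0,"rx":0,"ry":0,"rz":6.85,"hand":0},{"dx":0,"dy":0,"dz":0,"rx":0,"ry":0,"rz":6.85,"hand":0},{"dx":0,"dy":0,"dz":0,"rx":0,"ry":0,"rz":6.85,"hand":0},{"dx":0,"dy":0,"dz":0,"rx":0,"ry":0,"rz":6.85,"hand":0},{"dx":0,"dy":0,"dz":0,"rx":0,"ry":0,"rz":6.85,"hand":0},{"dx":0,"dy":0,"dz":0,"rx":0,"ry":0,"rz":6.85,"hand":0},{"dx":0,"dy":0,"dz":0,"rx":0,"ry":0,"rz":6.85,"hand":0}]'
python3 -m pendant '[{"dx":-0.0123,"dy":0.0331,"dz":0,"rx":0,"ry":0,"rz":0,"hand":0},{"dx":-0.0123,"dy":0.0331,"dz":0,"rx":0,"ry":0,"rz":0,"hand":0},{"dx":-0.0123,"dy":0.0331,"dz":0,"rx":0,"ry":0,"rz":0,"hand":0},{"dx":-0.0123,"dy":0.0331,"dz":0,"rx":0,"ry":0,"rz":0,"hand":0},{"dx":-0.0123,"dy":0.0331,"dz":0,"rx":0,"ry":0,"rz":0,"hand":0},{"dx":-0.0123,"dy":0.0331,"dz":0,"rx":0,"ry":0,"rz":0,"hand":0},{"dx":-0.0123,"dy":0.0331,"dz":0,"rx":0,"ry":0,"rz":0,"hand":0},{"dx":-0.0123,"dy":0.0331,"dz":0,"rx":0,"ry":0,"rz":0,"hand":0},{"dx":-0.0123,"dy":0.0331,"dz":0,"rx":0,"ry":0,"rz":0,"hand":0},{"dx":-0.0123,"dy":0.0331,"dz":0,"rx":0,"ry":0,"rz":0,"hand":0},{"dx":0,"dy":0,"dz":0,"rx":0,"ry":0,"rz":0,"hand":0},{"dx":0,"dy":0,"dz":0,"rx":0,"ry":0,"rz":0,"hand":0}]'
python3 -c "
from h import *
to(.5102,-.3754,.012,10.3)
s=manip.get_state();d=manip.get_image('wrist')
cv2.imwrite('pics/w3.png',d['frame'][:,:,::-1])
m=mask(d['frame'],(60,90,100),(72,255,255));b,st,c=big(m);print(st)
for v in (st[1]+3,st[1]+20,st[1]+40):
  r=np.where(b[v])[0];print(v,r.min(),r.max(),plane(d,(r.min()+r.max())/2,v,.202,s))
"
```

```text
clock: 5.8
position: [0.5706, -0.0271, 0.1962]
ee_rot: [-0.001, 0.875, 0.484, -0.002]
contact_force: [-0.3, -0.1, -1.2]
width: 0.0141
gripper_force: 40.1
clock: 6.38
position: [0.5706, -0.0271, 0.1962]
ee_rot: [-0.0, 0.996, 0.087, -0.002]
contact_force: [-0.1, -0.5, -0.5]
width: 0.0148
gripper_force: 40.1
clock: 7.38
position: [0.5089, -0.3761, 0.1958]
ee_rot: [-0.002, 0.996, 0.088, -0.001]
contact_force: [1.2, 0.9, -1.2]
width: 0.0148
gripper_force: 40.1
t 7.38 pos [ 0.5089 -0.3761  0.1958] yaw 10.1 tilt [-0.0031  0.0029] F [ 1.2  0.9 -1.2] w 0.0148 g 40.1
shift now (mm) [1.900e+00 1.000e-01 1.838e+02] rz -0.2
[  202    72   105   267 17685]
75 203 306 [ 0.59855667 -0.36067881  0.202     ]
92 203 306 [ 0.59081944 -0.36205913  0.202     ]
112 203 306 [ 0.58176084 -0.363675    0.202     ]
```

View pics/w3.png

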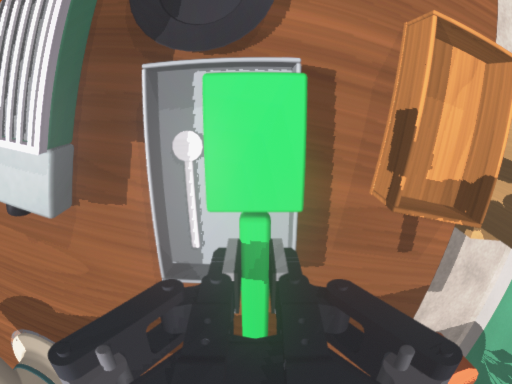

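```bash
python3 -m pendant '[{"dx":0.002,"dy":0,"dz":0.035,"rx":0,"ry":0,"rz":0,"hand":0},{"dx":0,"dy":0,"dz":0.04,"rx":0,"ry":0,"rz":0,"hand":0},{"dx":0,"dy":0,"dz":0.04,"rx":0,"ry":0,"rz":0,"hand":0},{"dx":0,"dy":0,"dz":0.03,"rx":0,"ry":0,"rz":0,"hand":0},{"dx":0,"dy":0,"dz":0.015,"rx":0,"ry":0,"rz":0,"hand":0},{"dx":0,"dy":0,"dz":0.01,"rx":0,"ry":0,"rz":0,"hand":0},{"dx":0,"dy":0,"dz":0.006,"rx":0,"ry":0,"rz":0,"hand":0},{"dx":0,"dy":0,"dz":0.004,"rx":0,"ry":0,"rz":0,"hand":0},{"dx":0,"dy":0,"dz":0.002,"rx":0,"ry":0,"rz":0,"hand":0},{"dx":0,"dy":0,"dz":0,"rx":0,"ry":0,"rz":0,"hand":0},{"dx":0,"dy":0,"dz":0,"rx":0,"ry":0,"rz":0,"hand":0}]'
```

```text
clock: 8.35
position: [0.5129, -0.3751, 0.0175]
ee_rot: [0.001, 0.996, 0.09, 0.001]
contact_force: [-0.6, 1.0, -1.0]
width: 0.0144
gripper_force: 40.1
```

```bash
python3 -m pendant '[{"dx":0,"dy":0,"dz":0.003,"rx":0,"ry":0,"rz":0,"hand":0},{"dx":0,"dy":0,"dz":0.001,"rx":0,"ry":0,"rz":0,"hand":0},{"dx":0,"dy":0,"dz":0.001,"rx":0,"ry":0,"rz":0,"hand":0},{"dx":0,"dy":0,"dz":0,"rx":0,"ry":0,"rz":0,"hand":0},{"dx":0,"dy":0,"dz":0,"rx":0,"ry":0,"rz":0,"hand":0}]'; python3 -m pendant '[{"dx":0,"dy":0,"dz":0.001,"rx":0,"ry":0,"rz":0,"hand":0},{"dx":0,"dy":0,"dz":0.001,"rx":0,"ry":0,"rz":0,"hand":0},{"dx":0,"dy":0,"dz":0,"rx":0,"ry":0,"rz":0,"hand":0},{"dx":0,"dy":0,"dz":0,"rx":0,"ry":0,"rz":0,"hand":0}]'
```

```text
clock: 8.77
position: [0.5122, -0.3747, 0.0113]
ee_rot: [0.0, 0.996, 0.09, -0.0]
contact_force: [0.6, 0.2, -0.4]
width: 0.0149
gripper_force: 40.1
clock: 9.1
position: [0.5124, -0.3748, 0.0098]
ee_rot: [0.0, 0.996, 0.09, 0.0]
contact_force: [-0.9, 0.5, 3.5]
width: 0.0147
gripper_force: 40.6
```

```bash
python3 -m pendant '[{"dx":0,"dy":0,"dz":0,"rx":0,"ry":0,"rz":0,"hand":0.032},{"dx":0,"dy":0,"dz":0,"rx":0,"ry":0,"rz":0,"hand":0.032},{"dx":0,"dy":0,"dz":0,"rx":0,"ry":0,"rz":0,"hand":0.032},{"dx":0,"dy":0,"dz":0,"rx":0,"ry":0,"rz":0,"hand":0.032},{"dx":0,"dy":0,"dz":-0.005,"rx":0,"ry":0,"rz":0,"hand":0.032},{"dx":0,"dy":0,"dz":-0.02,"rx":0,"ry":0,"rz":0,"hand":0.032},{"dx":0,"dy":0,"dz":-0.04,"rx":0,"ry":0,"rz":0,"hand":0.032},{"dx":0,"dy":0,"dz":-0.04,"rx":0,"ry":0,"rz":0,"hand":0.032},{"dx":0,"dy":0,"dz":-0.04,"rx":0,"ry":0,"rz":0,"hand":0.07},{"dx":0,"dy":0,"dz":-0.04,"rx":0,"ry":0,"rz":0,"hand":0.07},{"dx":0,"dy":0,"dz":0,"rx":0,"ry":0,"rz":0,"hand":0.07},{"dx":0,"dy":0,"dz":0,"rx":0,"ry":0,"rz":0,"hand":0.07}]'
python3 -c "
from h import *
to(.6907,-.0458,.195,45)
d=manip.get_image('wrist');t=manip.get_image('scene')['frame'][150:260,50:200]
cv2.imwrite('pics/w4.png',np.hstack([cv2.resize(d['frame'],(400,300)),cv2.resize(t,(400,300))])[:,:,::-1])
"
```

```text
clock: 10.1
position: [0.5136, -0.3758, 0.1982]
ee_rot: [0.003, 0.996, 0.09, 0.003]
contact_force: [0.1, -0.6, -0.2]
width: 0.07
gripper_force: 0.0
t 10.10 pos [ 0.5136 -0.3758  0.1982] yaw 10.3 tilt [ 0.0056 -0.0052] F [ 0.1 -0.6 -0.2] w 0.0700 g 0.0
shift now (mm) [ 233.5 -292.9    2.5] rz -34.7
```

View pics/w4.png

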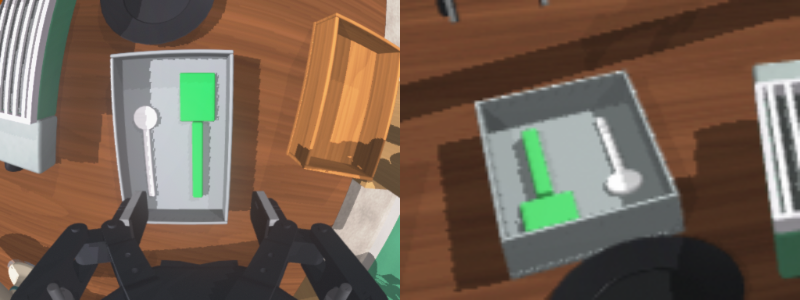

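The spatula lies flat in the grey bin beside the spoon. Now the jar.

```bash
python3 -m pendant '[{"dx":0.0234,"dy":-0.0293,"dz":0,"rx":0,"ry":0,"rz":0,"hand":0.07},{"dx":0.0234,"dy":-0.0293,"dz":0,"rx":0,"ry":0,"rz":0,"hand":0.07},{"dx":0.0234,"dy":-0.0293,"dz":0,"rx":0,"ry":0,"rz":0,"hand":0.07},{"dx":0.0234,"dy":-0.0293,"dz":0,"rx":0,"ry":0,"rz":0,"hand":0.07},{"dx":0.0234,"dy":-0.0293,"dz":0,"rx":0,"ry":0,"rz":0,"hand":0.07},{"dx":0.0234,"dy":-0.0293,"dz":0,"rx":0,"ry":0,"rz":0,"hand":0.07},{"dx":0.0234,"dy":-0.0293,"dz":0,"rx":0,"ry":0,"rz":0,"hand":0.07},{"dx":0.0234,"dy":-0.0293,"dz":0,"rx":0,"ry":0,"rz":0,"hand":0.07},{"dx":0.0234,"dy":-0.0293,"dz":0,"rx":0,"ry":0,"rz":0,"hand":0.07},{"dx":0.0234,"dy":-0.0293,"dz":0,"rx":0,"ry":0,"rz":0,"hand":0.07}]'
python3 -m pendant '[{"dx":0,"dy":0,"dz":0,"rx":0,"ry":0,"rz":-6.94,"hand":0.07},{"dx":0,"dy":0,"dz":0,"rx":0,"ry":0,"rz":-6.94,"hand":0.07},{"dx":0,"dy":0,"dz":0,"rx":0,"ry":0,"rz":-6.94,"hand":0.07},{"dx":0,"dy":0,"dz":0,"rx":0,"ry":0,"rz":-6.94,"hand":0.07},{"dx":0,"dy":0,"dz":0,"rx":0,"ry":0,"rz":-6.94,"hand":0.07},{"dx":0,"dy":0,"dz":0,"rx":0,"ry":0,"rz":0,"hand":0.07},{"dx":0,"dy":0,"dz":0,"rx":0,"ry":0,"rz":0,"hand":0.07}]'
python3 -c "
from h import *
to(.6907,-.0458,.112,45)
s=manip.get_state();d=manip.get_image('wrist')
m=mask(d['frame'],(0,150,60),(18,255,255));m[:150]=0;m[330:]=0;m[:,:150]=0;m[:,360:]=0
b,st,c=big(m);print(st,c,plane(d,*c,.145,s))"
```

```text
clock: 11.03
position: [0.6892, -0.0424, 0.1915]
ee_rot: [-0.001, 0.996, 0.09, -0.002]
contact_force: [0.7, -0.2, 0.1]
width: 0.0698
gripper_force: 0.0
clock: 11.62
position: [0.6889, -0.0442, 0.1921]
ee_rot: [-0.001, 0.924, 0.382, -0.002]
contact_force: [0.0, 0.2, -0.8]
width: 0.0702
gripper_force: 0.0
t 11.62 pos [ 0.6889 -0.0442  0.1921] yaw 44.9 tilt [-0.0038  0.0005] F [ 0.   0.2 -0.8] w 0.0702 g 0.0
shift now (mm) [ 0.3  2.6 80.1] rz -0.1
[236 178  49  30 616] [256.87824675 189.18019481] [ 0.70524119 -0.03002235  0.145     ]
```

```bash
python3 -m pendant '[{"dx":0,"dy":0.002,"dz":0.02,"rx":0,"ry":0,"rz":0,"hand":0.07},{"dx":0,"dy":0,"dz":0.025,"rx":0,"ry":0,"rz":0,"hand":0.07},{"dx":0,"dy":0,"dz":0.02,"rx":0,"ry":0,"rz":0,"hand":0.07},{"dx":0,"dy":0,"dz":0.012,"rx":0,"ry":0,"rz":0,"hand":0.07},{"dx":0,"dy":0,"dz":0,"rx":0,"ry":0,"rz":0,"hand":0.07},{"dx":0,"dy":0,"dz":0,"rx":0,"ry":0,"rz":0,"hand":0.07}]'
python3 -m pendant '[{"dx":0,"dy":0,"dz":0,"rx":0,"ry":0,"rz":0,"hand":0.02},{"dx":0,"dy":0,"dz":0,"rx":0,"ry":0,"rz":0,"hand":0.02},{"dx":0,"dy":0,"dz":0,"rx":0,"ry":0,"rz":0,"hand":0.02},{"dx":0,"dy":0,"dz":0,"rx":0,"ry":0,"rz":0,"hand":0.02},{"dx":0,"dy":0,"dz":0,"rx":0,"ry":0,"rz":0,"hand":0.02},{"dx":0,"dy":0,"dz":0,"rx":0,"ry":0,"rz":0,"hand":0.02}]' 40
python3 -m pendant '[{"dx":0,"dy":0,"dz":-0.01,"rx":0,"ry":0,"rz":0,"hand":0.02},{"dx":0,"dy":0,"dz":-0.025,"rx":0,"ry":0,"rz":0,"hand":0.02},{"dx":0,"dy":0,"dz":-0.035,"rx":0,"ry":0,"rz":0,"hand":0.02},{"dx":0,"dy":0,"dz":-0.02,"rx":0,"ry":0,"rz":0,"hand":0.02},{"dx":0,"dy":0,"dz":0,"rx":0,"ry":0,"rz":0,"hand":0.02},{"dx":0,"dy":0,"dz":0,"rx":0,"ry":0,"rz":0,"hand":0.02}]'
python3 -c "
from h import *
to(.4183,.3144,.19,86)"
```

```text
clock: 12.17
position: [0.691, -0.0458, 0.1167]
ee_rot: [-0.0, 0.924, 0.383, -0.001]
contact_force: [0.6, 0.0, -0.2]
width: 0.0701
gripper_force: 0.0
clock: 12.67
position: [0.6924, -0.046, 0.1192]
ee_rot: [0.001, 0.924, 0.383, 0.002]
contact_force: [0.3, 0.1, 6.8]
width: 0.0388
gripper_force: 40.8
clock: 13.17
position: [0.6916, -0.0458, 0.2088]
ee_rot: [0.001, 0.924, 0.383, 0.001]
contact_force: [-0.0, -0.1, -0.0]
width: 0.0386
gripper_force: 40.4
t 13.17 pos [ 0.6916 -0.0458  0.2088] yaw 45.0 tilt [ 0.0025 -0.0005] F [-0.  -0.1 -0. ] w 0.0386 g 40.4
shift now (mm) [  61.7 -448.    17.9] rz -41.0
```

```bash
python3 -m pendant '[{"dx":0.00515,"dy":-0.0373,"dz":0,"rx":0,"ry":0,"rz":0,"hand":0.02},{"dx":0.00515,"dy":-0.0373,"dz":0,"rx":0,"ry":0,"rz":0,"hand":0.02},{"dx":0.00515,"dy":-0.0373,"dz":0,"rx":0,"ry":0,"rz":0,"hand":0.02},{"dx":0.00515,"dy":-0.0373,"dz":0,"rx":0,"ry":0,"rz":0,"hand":0.02},{"dx":0.00515,"dy":-0.0373,"dz":0,"rx":0,"ry":0,"rz":0,"hand":0.02},{"dx":0.00515,"dy":-0.0373,"dz":0,"rx":0,"ry":0,"rz":0,"hand":0.02},{"dx":0.00515,"dy":-0.0373,"dz":0,"rx":0,"ry":0,"rz":0,"hand":0.02},{"dx":0.00515,"dy":-0.0373,"dz":0,"rx":0,"ry":0,"rz":0,"hand":0.02},{"dx":0.00515,"dy":-0.0373,"dz":0,"rx":0,"ry":0,"rz":0,"hand":0.02},{"dx":0.00515,"dy":-0.0373,"dz":0,"rx":0,"ry":0,"rz":0,"hand":0.02},{"dx":0.00515,"dy":-0.0373,"dz":0,"rx":0,"ry":0,"rz":0,"hand":0.02},{"dx":0.00515,"dy":-0.0373,"dz":0,"rx":0,"ry":0,"rz":0,"hand":0.02}]'
python3 -m pendant '[{"dx":0,"dy":0,"dz":0,"rx":0,"ry":0,"rz":-6.83,"hand":0.02},{"dx":0,"dy":0,"dz":0,"rx":0,"ry":0,"rz":-6.83,"hand":0.02},{"dx":0,"dy":0,"dz":0,"rx":0,"ry":0,"rz":-6.83,"hand":0.02},{"dx":0,"dy":0,"dz":0,"rx":0,"ry":0,"rz":-6.83,"hand":0.02},{"dx":0,"dy":0,"dz":0,"rx":0,"ry":0,"rz":-6.83,"hand":0.02},{"dx":0,"dy":0,"dz":0,"rx":0,"ry":0,"rz":-6.83,"hand":0.02},{"dx":0,"dy":0,"dz":0,"rx":0,"ry":0,"rz":0,"hand":0.02},{"dx":0,"dy":0,"dz":0,"rx":0,"ry":0,"rz":0,"hand":0.02}]'
python3 -c "
from h import *
to(.4183,.3144,.029,86)"
```

```text
clock: 14.17
position: [0.4155, 0.3146, 0.2052]
ee_rot: [0.0, 0.924, 0.383, -0.002]
contact_force: [1.2, 0.6, -1.8]
width: 0.0386
gripper_force: 40.6
clock: 14.83
position: [0.4172, 0.3136, 0.2057]
ee_rot: [-0.0, 0.732, 0.681, -0.002]
contact_force: [0.3, -0.4, -1.1]
width: 0.0386
gripper_force: 40.7
t 14.83 pos [0.4172 0.3136 0.2057] yaw 85.8 tilt [-0.0031 -0.0018] F [ 0.3 -0.4 -1.1] w 0.0386 g 40.7
shift now (mm) [  1.2   1.6 176.7] rz -0.2
```

```bash
python3 -m pendant '[{"dx":0.001,"dy":0.001,"dz":0.03,"rx":0,"ry":0,"rz":0,"hand":0.02},{"dx":0,"dy":0,"dz":0.04,"rx":0,"ry":0,"rz":0,"hand":0.02},{"dx":0,"dy":0,"dz":0.04,"rx":0,"ry":0,"rz":0,"hand":0.02},{"dx":0,"dy":0,"dz":0.03,"rx":0,"ry":0,"rz":0,"hand":0.02},{"dx":0,"dy":0,"dz":0.015,"rx":0,"ry":0,"rz":0,"hand":0.02},{"dx":0,"dy":0,"dz":0.01,"rx":0,"ry":0,"rz":0,"hand":0.02},{"dx":0,"dy":0,"dz":0.005,"rx":0,"ry":0,"rz":0,"hand":0.02},{"dx":0,"dy":0,"dz":0.003,"rx":0,"ry":0,"rz":0,"hand":0.02},{"dx":0,"dy":0,"dz":0,"rx":0,"ry":0,"rz":0,"hand":0.02},{"dx":0,"dy":0,"dz":0,"rx":0,"ry":0,"rz":0,"hand":0.02}]'
```

```text
clock: 15.67
position: [0.4201, 0.3156, 0.0352]
ee_rot: [0.0, 0.731, 0.682, 0.001]
contact_force: [-1.0, 0.5, -0.1]
width: 0.0387
gripper_force: 40.7
```

```bash
python3 -m pendant '[{"dx":0,"dy":0,"dz":0.002,"rx":0,"ry":0,"rz":0,"hand":0.02},{"dx":0,"dy":0,"dz":0.001,"rx":0,"ry":0,"rz":0,"hand":0.02},{"dx":0,"dy":0,"dz":0.001,"rx":0,"ry":0,"rz":0,"hand":0.02},{"dx":0,"dy":0,"dz":0.001,"rx":0,"ry":0,"rz":0,"hand":0.02},{"dx":0,"dy":0,"dz":0,"rx":0,"ry":0,"rz":0,"hand":0.02},{"dx":0,"dy":0,"dz":0,"rx":0,"ry":0,"rz":0,"hand":0.02}]';python3 -m pendant '[{"dx":0,"dy":0,"dz":0.001,"rx":0,"ry":0,"rz":0,"hand":0.02},{"dx":0,"dy":0,"dz":0,"rx":0,"ry":0,"rz":0,"hand":0.02},{"dx":0,"dy":0,"dz":0,"rx":0,"ry":0,"rz":0,"hand":0.02}]'
```

```text
clock: 16.17
position: [0.4193, 0.3151, 0.0293]
ee_rot: [0.0, 0.731, 0.682, -0.0]
contact_force: [0.4, -0.3, -0.4]
width: 0.0385
gripper_force: 40.7
clock: 16.42
position: [0.4193, 0.3151, 0.0292]
ee_rot: [0.0, 0.731, 0.682, 0.0]
contact_force: [-2.0, -1.1, 6.7]
width: 0.0382
gripper_force: 41.6
```

Contact (6.7 N). Release and rise.

```bash
python3 -m pendant '[{"dx":0,"dy":0,"dz":0,"rx":0,"ry":0,"rz":0,"hand":0.05},{"dx":0,"dy":0,"dz":0,"rx":0,"ry":0,"rz":0,"hand":0.058},{"dx":0,"dy":0,"dz":0,"rx":0,"ry":0,"rz":0,"hand":0.058},{"dx":0,"dy":0,"dz":0,"rx":0,"ry":0,"rz":0,"hand":0.058},{"dx":0,"dy":0,"dz":-0.01,"rx":0,"ry":0,"rz":0,"hand":0.058},{"dx":0,"dy":0,"dz":-0.03,"rx":0,"ry":0,"rz":0,"hand":0.058},{"dx":0,"dy":0,"dz":-0.04,"rx":0,"ry":0,"rz":0,"hand":0.058},{"dx":0,"dy":0,"dz":-0.04,"rx":0,"ry":0,"rz":0,"hand":0},{"dx":0,"dy":0,"dz":-0.04,"rx":0,"ry":0,"rz":0,"hand":0},{"dx":0,"dy":0,"dz":0,"rx":0,"ry":0,"rz":0,"hand":0},{"dx":0,"dy":0,"dz":0,"rx":0,"ry":0,"rz":0,"hand":0}]'
python3 -c "
from h import *
to(.479,.040,.135,90)
d=manip.get_image('wrist');t=manip.get_image('scene')['frame'][130:240,180:400]
cv2.imwrite('pics/w5.png',np.hstack([cv2.resize(d['frame'],(400,300)),cv2.resize(t,(400,300))])[:,:,::-1])
"
```

```text
clock: 17.33
position: [0.4209, 0.3161, 0.1917]
ee_rot: [0.001, 0.731, 0.682, 0.004]
contact_force: [-0.4, -0.2, -0.9]
width: 0.0098
gripper_force: 0.0
t 17.33 pos [0.4209 0.3161 0.1917] yaw 86.0 tilt [0.0064 0.0035] F [-0.4 -0.2 -0.9] w 0.0098 g 0.0
shift now (mm) [-271.6   76.8   56.1] rz -4.0
```

View pics/w5.png

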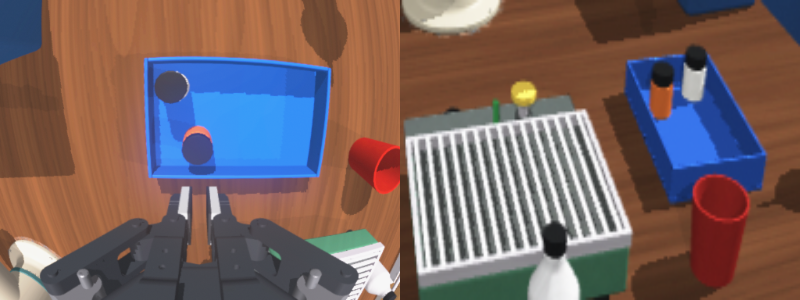

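The orange jar stands upright beside the pepper jar. Now the button.

```bash
python3 -m pendant '[{"dx":-0.034,"dy":0.0096,"dz":0,"rx":0,"ry":0,"rz":0,"hand":0},{"dx":-0.034,"dy":0.0096,"dz":0,"rx":0,"ry":0,"rz":0,"hand":0},{"dx":-0.034,"dy":0.0096,"dz":0,"rx":0,"ry":0,"rz":0,"hand":0},{"dx":-0.034,"dy":0.0096,"dz":0,"rx":0,"ry":0,"rz":0,"hand":0},{"dx":-0.034,"dy":0.0096,"dz":0,"rx":0,"ry":0,"rz":0,"hand":0},{"dx":-0.034,"dy":0.0096,"dz":0,"rx":0,"ry":0,"rz":0,"hand":0},{"dx":-0.034,"dy":0.0096,"dz":0,"rx":0,"ry":0,"rz":0,"hand":0},{"dx":-0.034,"dy":0.0096,"dz":0,"rx":0,"ry":0,"rz":0,"hand":0},{"dx":0,"dy":0,"dz":0,"rx":0,"ry":0,"rz":0,"hand":0},{"dx":0,"dy":0,"dz":0,"rx":0,"ry":0,"rz":0,"hand":0},{"dx":0,"dy":0,"dz":0,"rx":0,"ry":0,"rz":0,"hand":0}]'
python3 -c "
from h import *
s=manip.get_state();d=manip.get_image('wrist')
m=mask(d['frame'],(20,90,100),(35,255,255));b,st,c=big(m);p=plane(d,*c,.105,s);print(st,c,p)
to(p[0],p[1],.12,86); to(.479,.040,.12,86)"
```

```text
clock: 18.35
position: [0.4758, 0.0387, 0.1868]
ee_rot: [-0.002, 0.732, 0.682, -0.001]
contact_force: [-0.3, -0.2, -0.9]
width: -0.0
gripper_force: 0.0
[ 234  177   50   50 1915] [258.30809399 201.88877285] [0.47803553 0.03985557 0.105     ]
t 18.40 pos [0.476  0.0392 0.1871] yaw 86.0 tilt [-0.003   0.0008] F [-0.   0.1 -0.3] w -0.0001 g 0.0
shift now (mm) [ 0.7  2.2 67.1] rz 0.0
t 18.40 pos [0.476  0.0392 0.1871] yaw 86.0 tilt [-0.003   0.0008] F [-0.   0.1 -0.3] w -0.0001 g 0.0
shift now (mm) [ 0.9  3.2 67.1] rz 0.0
```

```bash
python3 -m pendant '[{"dx":0.001,"dy":0.0025,"dz":0.02,"rx":0,"ry":0,"rz":0,"hand":0},{"dx":0,"dy":0,"dz":0.03,"rx":0,"ry":0,"rz":0,"hand":0},{"dx":0,"dy":0,"dz":0.015,"rx":0,"ry":0,"rz":0,"hand":0},{"dx":0,"dy":0,"dz":0.006,"rx":0,"ry":0,"rz":0,"hand":0},{"dx":0,"dy":0,"dz":0,"rx":0,"ry":0,"rz":0,"hand":0},{"dx":0,"dy":0,"dz":0,"rx":0,"ry":0,"rz":0,"hand":0},{"dx":0,"dy":0,"dz":0,"rx":0,"ry":0,"rz":0,"hand":0}]'
```

```text
clock: 18.98
position: [0.4805, 0.0398, 0.1183]
ee_rot: [0.001, 0.731, 0.682, 0.001]
contact_force: [0.3, 0.1, -0.5]
width: -0.0001
gripper_force: 0.0
```

Step down and find contact.

```bash
for i in 1 2 3; do echo; done; python3 -m pendant '[{"dx":0,"dy":-0.0015,"dz":0.005,"rx":0,"ry":0,"rz":0,"hand":0},{"dx":0,"dy":0,"dz":0.004,"rx":0,"ry":0,"rz":0,"hand":0},{"dx":0,"dy":0,"dz":0,"rx":0,"ry":0,"rz":0,"hand":0},{"dx":0,"dy":0,"dz":0,"rx":0,"ry":0,"rz":0,"hand":0}]'
python3 -m pendant '[{"dx":0,"dy":0,"dz":0.002,"rx":0,"ry":0,"rz":0,"hand":0},{"dx":0,"dy":0,"dz":0,"rx":0,"ry":0,"rz":0,"hand":0},{"dx":0,"dy":0,"dz":0,"rx":0,"ry":0,"rz":0,"hand":0}]'
python3 -m pendant '[{"dx":0,"dy":0,"dz":0.002,"rx":0,"ry":0,"rz":0,"hand":0},{"dx":0,"dy":0,"dz":0,"rx":0,"ry":0,"rz":0,"hand":0},{"dx":0,"dy":0,"dz":0,"rx":0,"ry":0,"rz":0,"hand":0}]'
python3 -m pendant '[{"dx":0,"dy":0,"dz":0.002,"rx":0,"ry":0,"rz":0,"hand":0},{"dx":0,"dy":0,"dz":0,"rx":0,"ry":0,"rz":0,"hand":0},{"dx":0,"dy":0,"dz":0,"rx":0,"ry":0,"rz":0,"hand":0}]'
```

```text
clock: 19.32
position: [0.4779, 0.0393, 0.1082]
ee_rot: [-0.0, 0.731, 0.682, -0.0]
contact_force: [0.2, 1.1, 0.7]
width: -0.0003
gripper_force: 0.0
clock: 19.57
position: [0.4781, 0.0393, 0.1062]
ee_rot: [-0.0, 0.731, 0.682, -0.0]
contact_force: [-0.2, -0.5, 0.2]
width: 0.0001
gripper_force: 0.0
clock: 19.82
position: [0.4785, 0.0393, 0.1047]
ee_rot: [0.0, 0.731, 0.682, 0.0]
contact_force: [-1.1, 0.7, 3.7]
width: -0.0002
gripper_force: 1.9
clock: 20.07
position: [0.4785, 0.0393, 0.1025]
ee_rot: [0.0, 0.731, 0.682, 0.0]
contact_force: [-0.0, -0.4, 5.6]
width: -0.0
gripper_force: 2.5
```

```bash
python3 -m pendant '[{"dx":0,"dy":0,"dz":0.002,"rx":0,"ry":0,"rz":0,"hand":0},{"dx":0,"dy":0,"dz":0.002,"rx":0,"ry":0,"rz":0,"hand":0},{"dx":0,"dy":0,"dz":0.002,"rx":0,"ry":0,"rz":0,"hand":0},{"dx":0,"dy":0,"dz":0.001,"rx":0,"ry":0,"rz":0,"hand":0},{"dx":0,"dy":0,"dz":0,"rx":0,"ry":0,"rz":0,"hand":0},{"dx":0,"dy":0,"dz":0,"rx":0,"ry":0,"rz":0,"hand":0},{"dx":0,"dy":0,"dz":0,"rx":0,"ry":0,"rz":0,"hand":0}]'
python3 - <<'E'
from h import *
Z=[];F=[]
for i in range(12):
    s=manip.get_state();Z.append(s["position"][2]);F.append(s["contact_force"][2]);d=manip.get_image("scene")
print(np.mean(Z),np.std(Z),np.mean(F),np.std(F))
f=d["frame"];y=big(mask(f,(20,90,100),(35,255,255)))[1:];print(y)
print([proj(d,[.4785,.040,z]) for z in(.105,.095)],proj(d,[.477,-.0041,.095]))
cv2.imwrite("pics/w6.png",cv2.resize(f[130:205,205:305],None,fx=7,fy=7,interpolation=cv2.INTER_CUBIC)[:,:,::-1])
E
```

```text
clock: 20.65
position: [0.4785, 0.0393, 0.0959]
ee_rot: [0.0, 0.731, 0.682, 0.0]
contact_force: [-0.9, 0.2, 8.2]
width: -0.0
gripper_force: 4.1
0.0959724039139448 1.3568056226901957e-05 8.212623156684193 0.39725588099957737
(array([454, 333,  19,  20, 117], dtype=int32), array([463.8034188 , 342.47008547]))
[(np.float64(247.85921860598953), np.float64(162.1567176489971)), (np.float64(247.84106376216664), np.float64(165.1641372792575))] (np.float64(232.96834232808374), np.float64(166.72914356016696))
```

View pics/w6.png

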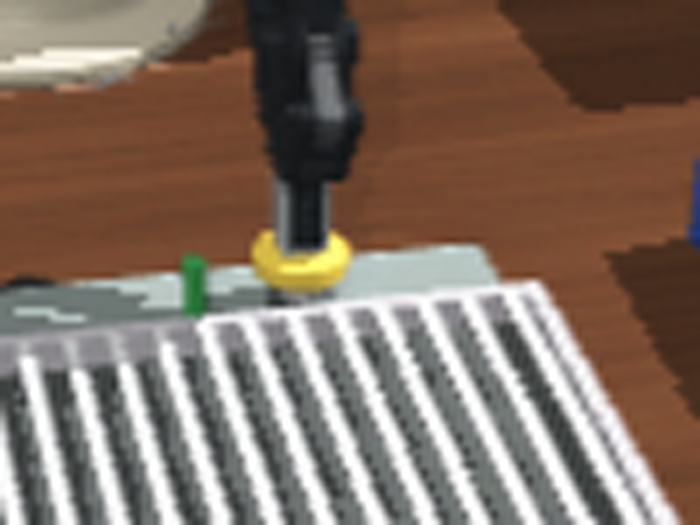

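The fingertips sit on the yellow button centre at crop (302,258), with the post top beside it at (193,260). One more mm is needed.

```bash
python3 -m pendant '[{"dx":0,"dy":0,"dz":0.001,"rx":0,"ry":0,"rz":0,"hand":0},{"dx":0,"dy":0,"dz":0,"rx":0,"ry":0,"rz":0,"hand":0},{"dx":0,"dy":0,"dz":0,"rx":0,"ry":0,"rz":0,"hand":0},{"dx":0,"dy":0,"dz":0,"rx":0,"ry":0,"rz":0,"hand":0},{"dx":0,"dy":0,"dz":0,"rx":0,"ry":0,"rz":0,"hand":0}]'
python3 - <<'E'
from h import *
Z=[];F=[]
for i in range(40):
    s=manip.get_state();Z.append(s["position"][2]);F.append(s["contact_force"][2]);d=manip.get_image("scene")
print(np.mean(Z),np.mean(F),np.std(F),s["clock"])
E
```

```text
clock: 21.67
position: [0.4784, 0.0393, 0.095]
ee_rot: [0.0, 0.731, 0.682, 0.0]
contact_force: [-1.5, -0.1, 8.0]
width: -0.0002
gripper_force: 4.4
0.09503855403732095 8.707840019321646 0.54854047653337 23.6167
```

```bash
python3 -c "
from rig import manip
print(manip.sign_off())"
```

```text
the job is handed in; nothing more can be done
None
```

The job is handed in: the spatula lies flat in the grey bin beside the spoon, the orange jar stands upright in the blue bin beside the pepper jar, and the closed fingertips hold the gas button about 10 mm down (tip at z = 95.0 mm, 8.7 N), at about 24 s of the 72 s.

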